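Close a split capsule tooling segment on its dowels and hold it shut

ROBOT

A 6-joint arm with a two-finger parallel gripper is mounted at the origin on a cart in front of the work surface, level with it; the furniture and walls round the work are solid. World frame = base frame: x ahead of the robot, y to its left, z up, the work surface at z = 0. Lengths are in m, angles in rad, forces in N, time in s.
With the tool pointing down it reaches from about 0.275 to 0.725 m from the base axis. Payload 15.9 kg.
Tool frame: the origin (TCP) lies at the very end of the fingers, on their centre line; the grasp point (between the pads) lies 19 mm behind it; z points along the fingers, y is the line along which they close (so a half turn about z gives the same grasp; the last joint's range is limited). The gripper opens to 85 mm and grips with 20 to 120 N. Pads are 22 mm wide; open, the fingers measure 114 mm over their backs; the gripper's body (76 mm by 85 mm) begins 54 mm behind the grasp point. The pads swing forward as they close: fully open they stand 13 mm farther back than shut.
Start: joints at [-1.253, 0.213, -0.034, 1.323, 0, 1.571], TCP at [0.156, -0.475, 0.231] pointing down, gripper open.
Joint ranges: [-2.98, 2.98], [-0.74, 1.72], [-1.14, 1.35], [-2.1, 2.04], [-1.57, 1.44], [-3.14, 3.14]. Speed limits (rad/s): [1.89, 1.89, 2.39, 2.57, 3.14, 3.14].

INTERFACE

Orientations are given as [roll, pitch, yaw] about the fixed x, y, z axes, in that order (R = Rz(yaw) Ry(pitch) Rx(roll)).
In Python, from bench import robot gives the robot as it stands.
- The arm moves only by the shell command python3 -m creep FILE [OPENING] [FORCE], which reads ROWS from the file FILE. ROWS is a JSON list of rows, 1 to 8 of them, each an object with the fields trans (a list: dx, dy, dz in m), r (a list: a rotation vector rx, ry, rz in rad); a field left out counts as zero; each row shifts and turns the commanded pose from where the row before left it, along the tool's axes as they then stand; what a row does not reach is not made up. A row lasts 1/10 s, in which the tool goes at most 0.05 m and 0.15 rad, less where a joint would pass 70% of its speed; a pose out of reach is approached as far as the arm can. OPENING is the finger opening in m, set as the command begins (- or left out keeps the last). The fingers move at their own pace and stop on an object; FORCE is the grip in N (left out, the last holds). Time passes only in rows, so rows that do not move let the fingers close. It prints the time, the measured TCP pose, the force, the opening and the grip force at its end. Input that does not fit is refused with a message, and nothing moves.
- robot.state(): the state, without advancing time (a new reading comes with each control period).
- robot.read_camera(name): name is "scene" or "top"; returns a dict with "pixels" (420x560x3 uint8, red, green, blue), "mtx" (3x3 intrinsics, pixels), "rvec" (rotation vector, rad) and "tvec" (3), from world to camera coordinates, as OpenCV has them. Camera axes: x right, y down, z forward; pixel columns grow to the right and rows downward; lengths in m; the calibration is good to about 2 mm. A picture is of the moment at which its call begins. There is no depth.
- robot.hand_in(): hands the job in; it is judged then, once.
The state is a dict: "time": time; "q": joint angles; "joint_vel": joint speeds; "joint_torque": joint torques, N m; "ee_pos": TCP position; "tool_rot": TCP orientation; "force": force on the tool from outside, world axes, zero at the start; "moment": the same for the moment, N m; "opening": finger opening in m; "gripper_force": force on a finger pad.
Only numpy, scipy, OpenCV 4.12 (cv2) and the standard library are available. Lean on these libraries where they do the work, as an engineer would, in place of code of your own. Each camera call takes 0.05 s, during which the arm holds its last target. There are 200 camera calls.

TASK

Two stray capsules are lying on the joint face of the lower tooling half: clear both of them into the steel beaker, which must stay upright. Then set the upper half on the two dowels of the lower half, its end lug above the lower one's lug, and press it fully home against the spring lift pins so that the two faces meet. Finish while you are still pressing the pair shut, so that I can fit the thumb screws; leave the two thumb screws and the tamping rod where they stand.

Things in the scene. Friction and masses are not known exactly. Their poses are not given: they have to be found in the camera images.
- lower_half: Lower half of the tooling segment, fixed to the table: aluminium block 48 (x) x 140 (y) x 28 mm high on a dark steel foot 66 x 172 x 10 mm with four 5 mm screw heads at its corners. Origin: centre of the foot's underside, on the table; z up, y along the length, within 0.35 rad of the robot's y. A small lug, 18 mm wide, 8 mm long, sits on the middle of its +y end.
- joint_face (a point): Centre of the lower half's joint face (its flat top, with rows of 8 mm capsule bores), 38 mm above the lower half's origin; axes as those of the lower half
- dowel_1 (a point): Foot, on the joint face, of the first steel dowel: at x = 0, y = +55 mm of joint_face. It is 12 mm in diameter and 18 mm high, the top 6 mm tapering to 7 mm diameter
- dowel_2 (a point): Foot, on the joint face, of the second dowel, the same size: at x = +10, y = -55 mm of joint_face (off the centre line, so the upper half fits one way round only)
- lift_pin_a (a point): Foot, on the joint face, of a spring lift pin: at x = +14, y = +41 mm of joint_face, 8 mm in diameter, standing 5 mm above the face. It resists with 4.5 N at first and 8 N when pushed flush with the face, so the upper half rides 5 mm high until it is pressed down
- lift_pin_b (a point): Foot of a second lift pin just like it: at x = -14, y = -41 mm of joint_face
- upper_half: Upper half, loose, about 0.5 kg: aluminium block 48 (x) x 140 (y) x 30 mm high, lying joint face down on the table, as it is used. Origin: centre of its underside, the joint face; z up, y along the length, within 0.55 rad of the robot's y. A lug like the lower one's is on its +y end. Grip it across the 48 mm at mid-length. Seated, its origin and axes coincide with joint_face.
- hole_1 (a point): Mouth, in the upper half's joint face, of the 13.2 mm through hole for dowel_1: at x = 0, y = +55 mm of the upper half
- hole_2 (a point): Mouth, in the upper half's joint face, of the 13.2 mm through hole for dowel_2: at x = +10, y = -55 mm of the upper half
- capsule_1: Stray hard two-coloured capsule, 10 mm thick, 26 mm long, lying on the joint face between the dowels, about 20 mm from the middle towards the +y end. Origin: the underside of its middle; its y axis runs along its length, roughly along the lower half's length; grip it across its 10 mm
- capsule_2: A second capsule like it, about 20 mm from the middle of the joint face towards the -y end. Origin and axes as for the first
- steel_beaker: Plain steel beaker, loose, about 0.3 kg, open at the top, 74 mm in outer diameter (about 60 mm inside), 84 mm high. Origin: centre of its underside, on the table; z up
- thumb_screw_1: Knurled thumb screw standing on its head, 24 mm in diameter, 31 mm high, left standing on the table. Origin: centre of the head's underside
- thumb_screw_2: A second thumb screw like it, a few centimetres farther from the robot. Origin: centre of the head's underside
- tamping_rod: Powder tamper standing on its foot, 40 mm in diameter, 88 mm high, near the left front of the table. Origin: centre of its underside

How it is judged:
By the outcome, as a careful person would: the job done as asked, in the order asked, and still so for the second after the job is handed in, while the arm keeps its last pose, push and grip.
It also fails if it takes over 67 s, if anything falls off the work surface, if the arm or the gripper's body presses on something with over 40 N, if the wrist force passes 120 N, or if a joint passes its speed limit or range.

## Working session

There is one attempt and no reset: what is moved stays moved. The work goes in short steps, Python scripts to look and compute and a shell command to move; the robot and the scene stay as the last step left them, time stands still between calls to the robot, and variables do not carry over. Pictures are saved under pics/ and viewed, at most 10 in all, crops included, and the job is handed in when it is done.

```bash
ls; mkdir -p pics
python3 - <<'E'
from bench import robot
import cv2
for n in("scene","top"):
    c=robot.read_camera(n); cv2.imwrite(f"pics/{n}0.png",c["pixels"][:,:,::-1]); print(n,c["mtx"].tolist(),c["rvec"],c["tvec"])
    import pickle; pickle.dump(c,open(f"{n}0.pkl","wb"))
print(robot.state())
E
```

```text
pics
scene [[433.2276968267243, 0.0, 279.45795751915125], [0.0, 433.2276968267243, 200.16962239707877], [0.0, 0.0, 1.0]] [ 0.71691483 -2.39057185  1.33884641] [0.4892446  0.15235297 1.21005197]
top [[483.550982919141, 0.0, 277.0427455642161], [0.0, 483.550982919141, 207.64858224760664], [0.0, 0.0, 1.0]] [ 2.16754065 -2.22153808  0.05832548] [0.14657466 0.48348253 1.47595609]
{'time': 0.1, 'q': array([-1.25299708e+00,  2.13332715e-01, -3.49559406e-02,  1.32352525e+00,
        2.32775892e-05,  1.57079024e+00]), 'joint_vel': array([ 0.00088892, -0.0012925 ,  0.00128893,  0.00062383,  0.00090957,
       -0.00051233]), 'joint_torque': array([-3.81379388e-03, -6.87246680e+01,  4.87808239e+01,  1.21762816e-02,
       -2.95541186e-04,  4.23887809e-05]), 'ee_pos': array([ 0.15615086, -0.47467312,  0.23086882]), 'tool_rot': array([-3.14057508e+00, -2.32837695e-05,  3.17805312e-01]), 'force': array([ 0.18554885, -0.76504656, -0.12145411]), 'moment': array([ 0.03815741,  0.04241618, -0.00206004]), 'gripper_force': 0.0, 'opening': 0.08542328141255519}
```

View pics/top0.png

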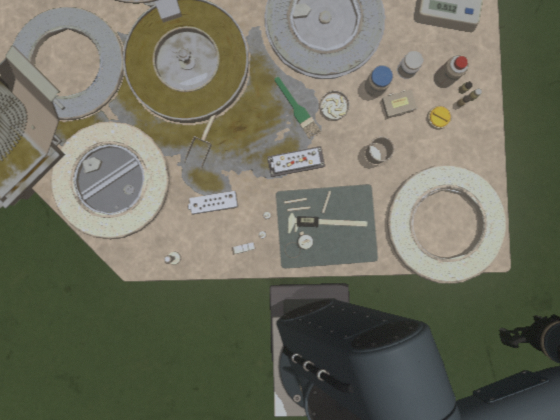

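View pics/scene0.png

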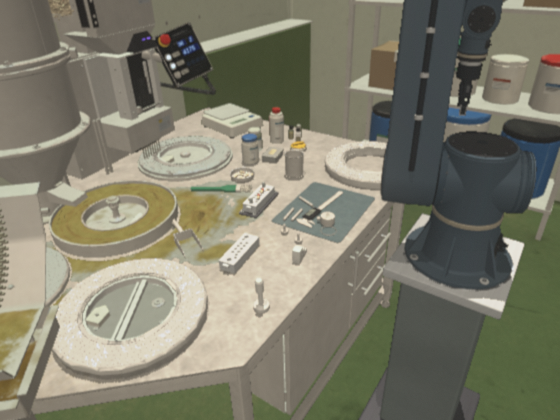

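The top view shows the lower half near (296,160), with the upper half at (213,202), the beaker at (377,152), the screws at (267,215) and (262,235), and the rod at (172,258). In the scene view the lower half is near (258,200), the upper half near (240,252) and the beaker near (294,165).

Run:
```python
import pickle,cv2,numpy as np
t=pickle.load(open("top0.pkl","rb"))["pixels"][:,:,::-1]; s=pickle.load(open("scene0.pkl","rb"))["pixels"][:,:,::-1]
def crop(im,x,y,w,h,k):
    return cv2.resize(im[y:y+h,x:x+w],None,fx=k,fy=k,interpolation=cv2.INTER_CUBIC)
c=np.zeros((600,800,3),np.uint8)
# top: lower (262,140) k=6 ; upper (183,185) k=6 ; scene: lower (235,178)k=6; upper(215,230)k6
c[0:250,0:400]=crop(t,262,140,80,50,5); c[0:250,400:800]=crop(t,180,180,80,50,5)
c[250:600,0:300]=crop(s,230,175,60,70,5); c[250:550,300:550]=crop(s,215,225,50,60,5)
c[250:450,600:800]=crop(t,355,132,50,50,4)
cv2.imwrite("pics/crop0.png",c)
```

```text
(no output)
```

View pics/crop0.png

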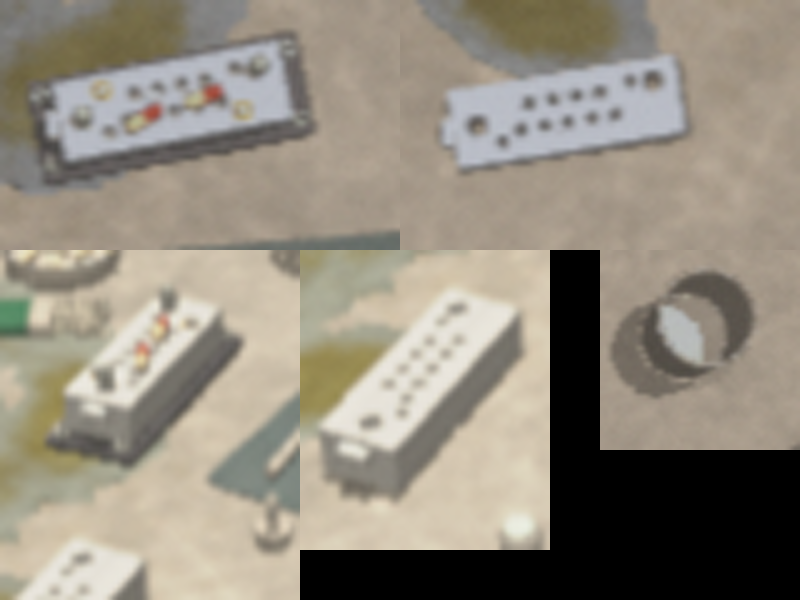

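```bash
cat > h.py <<'E'
import pickle,cv2,numpy as np
from scipy.optimize import least_squares
def proj(c,P): return cv2.projectPoints(np.float64(P).reshape(-1,3),c["rvec"],c["tvec"],c["mtx"],None)[0][:,0]
def back(c,uv,z):
    R=cv2.Rodrigues(c["rvec"])[0]; d=R.T@np.linalg.inv(c["mtx"])@np.r_[uv,1]; o=-R.T@np.ravel(c["tvec"])
    return o+d*(z-o[2])/d[2]
def px(u,v,k,x0,y0,ox=0,oy=0): return np.array([(u-ox+.5)/k-.5+x0,(v-oy+.5)/k-.5+y0])
def place(p,L):
    L=np.float64(L); c,s=np.cos(p[2]),np.sin(p[2])
    return np.c_[p[0]+c*L[:,0]-s*L[:,1],p[1]+s*L[:,0]+c*L[:,1],L[:,2]]
def rep(name,obs,x0,f=0.4):
    "obs: list of (cam, local pts, px)"
    r=lambda p: np.concatenate([(proj(c,place(p,L))-U).ravel() for c,L,U in obs])
    s=least_squares(r,x0,loss="soft_l1",f_scale=f); print(name,np.round(s.x,4)); 
    k=0
    for c,L,U in obs: print(np.round(r(s.x)[k:k+2*len(L)].reshape(-1,2),1).tolist()); k+=2*len(L)
    return s.x
def maskfit(c,mask,z,x0,lugskip=True):
    "fit a 48x140 rectangle at height z to a mask"
    K=8; yy,xx=np.mgrid[0:420,0:560]
    def render(p):
        q=proj(c,place(p,[[a*.024,b*.07,z] for a,b in((1,1),(1,-1),(-1,-1),(-1,1))]))
        im=np.zeros((420*4,560*4),np.uint8); cv2.fillPoly(im,[np.int32(((q+.5)*4-.5)*16)],255,cv2.LINE_AA,4)
        return cv2.resize(im,(560,420),interpolation=cv2.INTER_AREA)/255.
    from scipy.optimize import minimize
    lug=lambda p: proj(c,place(p,[[0,.074,z-.01]]))[0]
    l=lug(x0); w=(np.hypot(xx-l[0],yy-l[1])>4)*1.
    f=lambda p: (w*(render(p)-mask)**2).sum()
    S=np.vstack([x0,*(x0+np.diag([.01,.01,.1]))])
    s=minimize(f,x0,method="Nelder-Mead",options=dict(initial_simplex=S,xatol=1e-5,fatol=1e-3)); return s.x,s.fun
E
cat > m.py <<'E'
from h import *
T,S=[pickle.load(open(n+"0.pkl","rb")) for n in("top","scene")]
C=lambda z:[[.024,.07,z],[-.024,.07,z],[-.024,-.07,z],[.024,-.07,z]]
a=lambda *l:np.array([px(*q[:2],5,*q[2:]) for q in l])
tl=lambda *l:a(*[(u,v,262,140) for u,v in l]); tu=lambda *l:a(*[(u,v,180,180,400,0) for u,v in l])
sl=lambda *l:a(*[(u,v,230,175,0,250) for u,v in l]); su=lambda *l:a(*[(u,v,215,225,300,250) for u,v in l])
LT=(T,C(.038)+[[0,.055,.056],[.01,-.055,.056],[.014,.041,.043],[-.014,-.041,.043]],tl((47,85),(68,163),(300,120),(284,40),(82,118),(258,65),(101,90),(243,110)))
UT=(T,C(.030)+[[0,.055,.03],[.01,-.055,.03]],tu((444,92),(460,170),(690,130),(677,56),(477,125),(653,79)))
LS=(S,C(.038),sl((65,390),(130,408),(222,312),(165,293))[[0,1,2,3]])
US=(S,C(.030)+[[0,.055,.03],[.01,-.055,.03]],su((322,430),(405,447),(520,315),(455,288),(372,422),(456,309)))
x0=np.r_[back(T,(296,160),.038)[:2],.2]; lo=rep("lowT",[LT],x0); rep("lowS",[LS],x0); rep("low",[LT,LS],x0)
x0=np.r_[back(T,(213,202),.03)[:2],.15]; up=rep("upT",[UT],x0); rep("upS",[US],x0); rep("up",[UT,US],x0)
for n,p,z in(("low",lo,.038),("up",up,.03)):
    im=T["pixels"].astype(float); q=proj(T,[[p[0],p[1],z]])[0]; 
    bl=np.clip((im[...,2]-im[...,0]+15)/30,0,1)*np.clip((im.mean(2)-110)/40,0,1)
    m=(bl>.5).astype(np.uint8); yy,xx=np.mgrid[0:420,0:560]; m[np.hypot(xx-q[0],yy-q[1])>34]=0
    n_,lab,st,_=cv2.connectedComponentsWithStats(m); k=1+np.argmax(st[1:,4]); m=np.uint8(lab==k)
    m=cv2.morphologyEx(m,cv2.MORPH_CLOSE,np.ones((7,7))); print(n,m.sum(),maskfit(T,m,z,p))
ca=[px(143,118,5,262,140),px(203,97,5,262,140)]; print("caps",[np.round(back(T,c,.043),4) for c in ca])
b=px(702,322,4,355,132,600,250); print("beaker top",back(T,b,.084),"scene",back(S,(294,153),.084), "proj in scene", proj(S,[back(T,b,.084)]))
for n,u,z in(("s1",(267,215),.031),("s2",(262,235),.031),("rod",(170,259),.088)): print(n,np.round(back(T,u,z),3))
E
python3 m.py
```

```text
lowT [0.6292 0.0734 0.1693]
[[0.9, 0.2], [-0.3, -0.0], [-1.5, -0.3], [-1.4, 0.4], [0.3, -0.6], [0.3, -0.2], [0.1, 0.3], [0.0, 0.1]]
lowS [0.6241 0.0711 0.1516]
[[-0.1, 0.3], [-0.0, -0.2], [0.8, -0.7], [-0.2, 0.4]]
low [0.6284 0.0727 0.1672]
[[1.2, 0.3], [-0.0, 0.1], [-1.2, 0.0], [-1.1, 0.6], [0.5, -0.4], [0.6, 0.1], [0.4, 0.5], [0.3, 0.4]]
[[-1.2, 0.3], [-1.1, -0.4], [-0.8, -1.0], [-1.8, 0.3]]
upT [0.5085 0.3291 0.1435]
[[0.7, -0.1], [-0.0, -0.2], [-0.6, 0.2], [-0.6, -0.5], [0.2, 0.3], [0.1, 0.2]]
upS [0.5027 0.3277 0.1577]
[[0.0, -0.4], [-1.1, 0.8], [0.2, -1.4], [-1.3, 0.2], [0.6, 0.2], [0.2, -0.1]]
up [0.5058 0.3279 0.1434]
[[1.1, 0.8], [0.4, 0.7], [-0.2, 1.0], [-0.2, 0.3], [0.6, 1.1], [0.5, 1.1]]
[[-1.2, -0.9], [-2.5, 0.4], [-0.4, -1.5], [-1.8, -0.0], [-0.6, -0.2], [-0.4, -0.4]]
low 738 (array([0.63044408, 0.07323115, 0.16629595]), np.float64(10.463221837754709))
up 726 (array([0.50849712, 0.32925947, 0.13549816]), np.float64(16.95114186851211))
caps [array([0.6192, 0.0915, 0.043 ]), array([0.6312, 0.0548, 0.043 ])]
beaker top [ 0.64704228 -0.17351125  0.084     ] scene [ 0.64612823 -0.18069711  0.084     ] proj in scene [[292.749898   153.64777959]]
s1 [0.464 0.166 0.031]
s2 [0.404 0.182 0.031]
rod [0.341 0.449 0.088]
```

```bash
cat > calc.py <<'E'
import sys,numpy as np
from bench import robot
from scipy.spatial.transform import Rotation as Ro
s=robot.state(); R=Ro.from_euler("xyz",s["tool_rot"])
print("t",round(s["time"],2),"pos",np.round(s["ee_pos"],4),"rpy",np.round(s["tool_rot"],3),"F",np.round(s["force"],1),"open",round(s["opening"],4),"grip",round(s["gripper_force"],1),"q",np.round(s["q"],2))
if len(sys.argv)>4:
    p=np.array([float(v) for v in sys.argv[1:5]])
    T=Ro.from_euler("xyz",[np.pi,0,p[3]])
    print("tool-axis shift now",np.round(R.inv().apply(p[:3]-s["ee_pos"]),4),"shift after turning",np.round(T.inv().apply(p[:3]-s["ee_pos"]),4),"rotvec",np.round((R.inv()*T).as_rotvec(),4))
E
echo '[{"r":[0, 0, -0.15]}, {"r":[0, 0, -0.15]}, {"r":[0, 0, -0.15]}, {"r":[0, 0, -0.15]}, {"r":[0, 0, -0.15]}, {"r":[0, 0, -0.15]}, {"r":[0, 0, -0.15]}, {"r":[0, 0, -0.15]}]' > next.json && python3 -m creep next.json 0.024 25
echo '[{"r":[0, 0, -0.15]}, {"r":[0, 0, -0.15]}, {"r":[0, 0, -0.15]}, {"trans":[0.021, 0.04, 0]}, {"trans":[0.021, 0.04, 0]}, {"trans":[0.021, 0.04, 0]}, {"trans":[0.021, 0.04, 0]}, {"trans":[0.021, 0.04, 0]}]' > next.json && python3 -m creep next.json
python3 calc.py 0.6192 0.0915 0.12 1.968
```

```text
time: 0.9
ee_pos: [0.1562, -0.4747, 0.231]
tool_rot: [-3.141, -0.001, 1.524]
force: [0.5, -0.4, 0.8]
opening: 0.0238
gripper_force: 0.0
time: 1.7
ee_pos: [0.3007, -0.2992, 0.2312]
tool_rot: [-3.142, -0.0, 1.967]
force: [2.2, -0.4, -0.3]
opening: 0.0241
gripper_force: 0.0
t 1.7 pos [ 0.3007 -0.2992  0.2312] rpy [-3.142 -0.     1.967] F [ 2.2 -0.4 -0.3] open 0.0241 grip 0.0 q [-0.78  0.06 -0.22  1.3   0.    0.39]
tool-axis shift now [0.2373 0.4447 0.1112] shift after turning [0.2371 0.4448 0.1112] rotvec [-0.     -0.0002 -0.0007]
```

```bash
echo '[{"trans":[0.0216, 0.0404, 0.005]}, {"trans":[0.0216, 0.0404, 0.005]}, {"trans":[0.0216, 0.0404, 0.005]}, {"trans":[0.0216, 0.0404, 0.005]}, {"trans":[0.0216, 0.0404, 0.01]}, {"trans":[0.0216, 0.0404, 0.01]}, {"trans":[0.0216, 0.0404, 0.01]}, {"trans":[0.0216, 0.0404, 0.01]}]' > next.json && python3 -m creep next.json >/dev/null
echo '[{"trans":[0.0216, 0.0404, 0.02]}, {"trans":[0.0216, 0.0404, 0.02]}, {"trans":[0.0216, 0.0404, 0.02]}, {"trans":[0, 0, 0.02]}, {"trans":[0, 0, 0.014]}, {}]' > next.json && python3 -m creep next.json
python3 calc.py 0.6192 0.0915 0.0405 1.968
python3 - <<'E'
from h import *
from bench import robot
o=[]
for n in("scene","top"):
    c=robot.read_camera(n); pickle.dump(c,open(n+"1.pkl","wb")); im=c["pixels"][:,:,::-1]
    q=proj(c,[[.625,.075,.05]])[0].astype(int); o.append(cv2.resize(im[q[1]-50:q[1]+30,q[0]-40:q[0]+40],None,fx=5,fy=5,interpolation=cv2.INTER_CUBIC)); print(n,q-[40,50],proj(c,[robot.state()["ee_pos"]]))
cv2.imwrite("pics/cap1.png",np.hstack(o))
E
```

```text
time: 3.1
ee_pos: [0.6165, 0.0902, 0.0748]
tool_rot: [-3.137, -0.001, 1.968]
force: [-0.7, 0.5, 0.1]
opening: 0.0237
gripper_force: 0.0
t 3.1 pos [0.6165 0.0902 0.0748] rpy [-3.137e+00 -1.000e-03  1.968e+00] F [-0.7  0.5  0.1] open 0.0237 grip 0.0 q [ 0.15  0.54  0.03  1.07 -0.    1.32]
tool-axis shift now [0.0001 0.0031 0.0343] shift after turning [0.0001 0.0029 0.0343] rotvec [-0.0041 -0.001   0.0003]
scene [218 141] [[256.79278843 187.21831804]]
top [255 110] [[291.01271684 161.95333576]]
```

View pics/cap1.png

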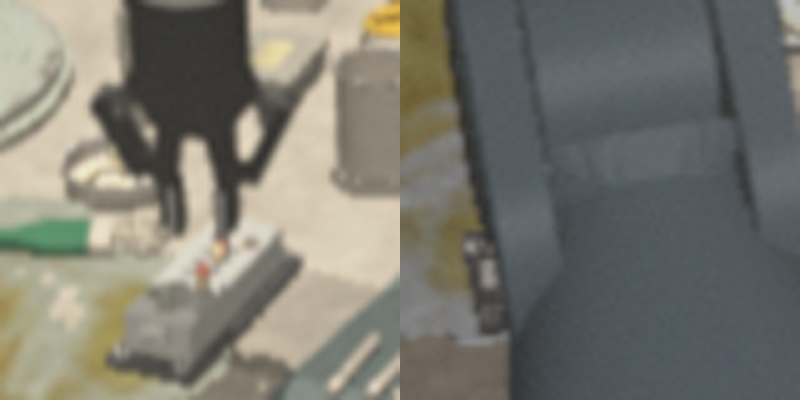

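The scene view shows the fingertips at about (258,187), within about 1 px of where the TCP projects. They straddle capsule 1, which lies below at about (259,195).

```bash
python3 - <<'E'
from h import *
S=pickle.load(open("scene1.pkl","rb"))
for uv in((203,270),(222,247)): p=px(*uv,5,218,141); print(p,back(S,p,.043), back(S,p-[1,0],.043))
print(proj(S,[[.6192,.0915,.043],[.6312,.0548,.043]]))
E
echo '[{"trans":[0, 0.003, 0.005], "r":[0.004, 0, 0]}, {"trans":[0, 0, 0.006]}, {"trans":[0, 0, 0.006]}, {"trans":[0, 0, 0.006]}, {"trans":[0, 0, 0.005]}, {"trans":[0, 0, 0.005]}, {}]' > next.json && python3 -m creep next.json
python3 calc.py 0.6192 0.0915 0.0405 1.968
```

```text
[258.2 194.6] [0.62031314 0.08094637 0.043     ] [0.623137   0.08270119 0.043     ]
[262. 190.] [0.62772265 0.04943229 0.043     ] [0.63059799 0.05121517 0.043     ]
[[256.56379252 196.06601775]
 [260.22675458 190.40248778]]
time: 3.9
ee_pos: [0.6203, 0.0912, 0.0435]
tool_rot: [-3.137, -0.0, 1.968]
force: [0.0, 0.4, -0.5]
opening: 0.0241
gripper_force: 0.0
t 3.9 pos [0.6203 0.0912 0.0435] rpy [-3.137 -0.     1.968] F [ 0.   0.4 -0.5] open 0.0241 grip 0.0 q [ 0.15  0.57  0.    1.01 -0.    1.32]
tool-axis shift now [ 0.0007 -0.0008  0.003 ] shift after turning [ 0.0007 -0.0009  0.003 ] rotvec [-0.005  -0.0003 -0.0003]
```

```bash
echo '[{"trans":[0.0, -0.001, 0.0015]}, {"trans":[0, 0, 0.001]}]' > next.json && python3 -m creep next.json
echo '[{}, {}, {}, {}, {}]' > next.json && python3 -m creep next.json 0.005 25
```

```text
time: 4.1
ee_pos: [0.6198, 0.0909, 0.0419]
tool_rot: [-3.138, 0.0, 1.968]
force: [-0.2, 0.5, 0.2]
opening: 0.0244
gripper_force: 0.0
time: 4.6
ee_pos: [0.6199, 0.0909, 0.042]
tool_rot: [-3.138, 0.0, 1.968]
force: [-0.7, 0.3, 2.6]
opening: 0.0085
gripper_force: 27.7
```

```bash
echo '[{"trans":[0, 0, -0.01]}, {"trans":[0, 0, -0.02]}, {"trans":[0, 0, -0.02]}, {"trans":[0, 0, -0.02]}, {"trans":[0, 0, -0.02]}, {}]' > next.json && python3 -m creep next.json
python3 calc.py 0.6466 -0.176 0.13 1.968
```

```text
time: 5.2
ee_pos: [0.6216, 0.0912, 0.1353]
tool_rot: [3.141, 0.001, 1.968]
force: [0.1, -0.5, 0.5]
opening: 0.009
gripper_force: 27.4
t 5.2 pos [0.6216 0.0912 0.1353] rpy [3.141e+00 1.000e-03 1.968e+00] F [ 0.1 -0.5  0.5] open 0.009 grip 27.4 q [ 0.15  0.51  0.15  1.21 -0.    1.32]
tool-axis shift now [-0.2561 -0.0803  0.0055] shift after turning [-0.2561 -0.0803  0.0053] rotvec [ 0.0004  0.0011 -0.0002]
```

```bash
echo '[{"trans":[-0.0366, -0.0115, 0]}, {"trans":[-0.0366, -0.0115, 0]}, {"trans":[-0.0366, -0.0115, 0]}, {"trans":[-0.0366, -0.0115, 0]}, {"trans":[-0.0366, -0.0115, 0]}, {"trans":[-0.0366, -0.0115, 0]}, {"trans":[-0.0366, -0.0115, 0]}, {"trans":[0, 0, 0.02]}]' > next.json && python3 -m creep next.json
echo '[{"trans":[0, 0, 0.018]}, {}]' > next.json && python3 -m creep next.json
python3 - <<'E'
from h import *
from bench import robot
c=robot.read_camera("scene"); im=c["pixels"][:,:,::-1]
q=proj(c,[[.647,-.175,.084]])[0].astype(int); print(q-[50,50])
cv2.imwrite("pics/bk1.png",cv2.resize(im[q[1]-50:q[1]+50,q[0]-70:q[0]+50],None,fx=4,fy=4,interpolation=cv2.INTER_CUBIC))
E
```

```text
time: 6.0
ee_pos: [0.6459, -0.1813, 0.1137]
tool_rot: [-3.14, 0.003, 1.964]
force: [0.2, 0.8, 0.7]
opening: 0.0083
gripper_force: 27.4
time: 6.2
ee_pos: [0.6431, -0.1763, 0.0914]
tool_rot: [-3.134, -0.003, 1.967]
force: [0.1, 0.2, -0.6]
opening: 0.0089
gripper_force: 27.4
[242 103]
```

View pics/bk1.png

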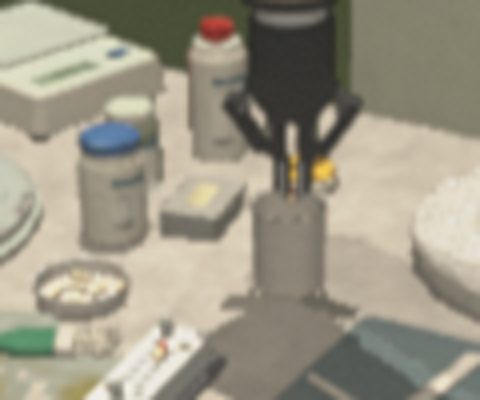

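The fingers are centred over the beaker mouth at crop (290,195), with the rim spanning 253–327. Only one capsule is left on the joint face. I'll release here.

```bash
echo '[{"trans":[-0.001, 0.003, 0]}, {"trans":[0, 0, 0.002]}, {}]' > next.json && python3 -m creep next.json
echo '[{}, {}, {}, {}]' > next.json && python3 -m creep next.json 0.024 25
echo '[{"trans":[0, 0, -0.02]}, {"trans":[0, 0, -0.025]}, {}]' > next.json && python3 -m creep next.json
python3 calc.py 0.6312 0.0548 0.13 1.93
```

```text
time: 6.55
ee_pos: [0.6484, -0.176, 0.0926]
tool_rot: [-3.138, 0.001, 1.968]
force: [0.4, -0.1, -0.8]
opening: 0.0088
gripper_force: 27.4
time: 6.95
ee_pos: [0.648, -0.1762, 0.0922]
tool_rot: [-3.138, 0.0, 1.968]
force: [-0.2, -0.0, 0.5]
opening: 0.0238
gripper_force: 0.0
time: 7.25
ee_pos: [0.6496, -0.1765, 0.1406]
tool_rot: [-3.141, 0.003, 1.968]
force: [-0.2, -0.2, 0.1]
opening: 0.0245
gripper_force: 0.0
t 7.25 pos [ 0.6496 -0.1765  0.1406] rpy [-3.141e+00  3.000e-03  1.968e+00] F [-0.2 -0.2  0.1] open 0.0245 grip 0.0 q [-0.26  0.61  0.32  1.28 -0.    0.91]
tool-axis shift now [0.2205 0.0725 0.0099] shift after turning [0.223  0.0641 0.0106] rotvec [-0.0002  0.0029  0.0378]
```

```bash
echo '[{"r":[0, 0, 0.038]}, {"trans":[0.0372, 0.0107, 0]}, {"trans":[0.0372, 0.0107, 0]}, {"trans":[0.0372, 0.0107, 0]}, {"trans":[0.0372, 0.0107, 0]}, {"trans":[0.0372, 0.0107, 0]}, {"trans":[0.0372, 0.0107, 0]}, {"trans":[0, 0, 0.02]}]' > next.json && python3 -m creep next.json
echo '[{"trans":[0, 0, 0.025]}, {"trans":[0, 0, 0.025]}, {}]' > next.json && python3 -m creep next.json
python3 calc.py 0.6312 0.054 0.042 1.93
```

```text
time: 8.05
ee_pos: [0.6306, 0.0599, 0.1186]
tool_rot: [3.142, 0.0, 1.934]
force: [1.2, 0.2, -0.1]
opening: 0.0239
gripper_force: 0.0
time: 8.35
ee_pos: [0.6273, 0.0552, 0.0635]
tool_rot: [-3.132, -0.001, 1.93]
force: [0.4, -0.2, 0.1]
opening: 0.0238
gripper_force: 0.0
t 8.35 pos [0.6273 0.0552 0.0635] rpy [-3.132e+00 -1.000e-03  1.930e+00] F [ 0.4 -0.2  0.1] open 0.0238 grip 0.0 q [ 0.09  0.56  0.05  1.06 -0.    1.3 ]
tool-axis shift now [-0.0025  0.0035  0.0214] shift after turning [-0.0025  0.0033  0.0215] rotvec [-0.0092 -0.0013 -0.    ]
```

```bash
echo '[{"trans":[-0.002, 0.001, 0.005]}, {"trans":[0, 0, 0.006]}, {"trans":[0, 0, 0.006]}, {}, {"trans":[0, 0, 0.003]}, {}]' > next.json && python3 -m creep next.json
python3 calc.py 0.6312 0.054 0.0418 1.93
```

```text
time: 8.95
ee_pos: [0.6311, 0.0537, 0.0467]
tool_rot: [-3.138, 0.0, 1.93]
force: [0.2, 1.5, -1.0]
opening: 0.0239
gripper_force: 0.0
t 8.95 pos [0.6311 0.0537 0.0467] rpy [-3.138  0.     1.93 ] F [ 0.2  1.5 -1. ] open 0.0239 grip 0.0 q [ 0.09  0.58  0.03  1.03 -0.    1.3 ]
tool-axis shift now [0.0002 0.0002 0.0049] shift after turning [0.0002 0.0002 0.0049] rotvec [-0.0041  0.0001 -0.0002]
```

```bash
echo '[{"trans":[0, 0, 0.003]}, {"trans":[0, 0, 0.0018]}, {}]' > next.json && python3 -m creep next.json
echo '[{}, {}, {}, {}]' > next.json && python3 -m creep next.json 0.005 25
echo '[{"trans":[0, 0, -0.01]}, {"trans":[0, 0, -0.02]}, {"trans":[0, 0, -0.02]}, {"trans":[0, 0, -0.02]}, {"trans":[0, 0, -0.02]}, {}]' > next.json && python3 -m creep next.json
python3 calc.py 0.6466 -0.176 0.13 1.93
```

```text
time: 9.25
ee_pos: [0.6309, 0.0537, 0.0417]
tool_rot: [-3.137, 0.0, 1.93]
force: [-1.0, -1.3, -0.2]
opening: 0.024
gripper_force: 0.0
time: 9.65
ee_pos: [0.6312, 0.0537, 0.0421]
tool_rot: [-3.138, 0.0, 1.93]
force: [0.7, -0.4, 0.1]
opening: 0.0089
gripper_force: 27.5
time: 10.25
ee_pos: [0.6329, 0.054, 0.1356]
tool_rot: [3.141, 0.001, 1.93]
force: [1.1, -0.5, 0.1]
opening: 0.0088
gripper_force: 27.4
t 10.25 pos [0.6329 0.054  0.1356] rpy [3.141e+00 1.000e-03 1.930e+00] F [ 1.1 -0.5  0.1] open 0.0088 grip 27.4 q [ 0.09  0.52  0.17  1.22 -0.    1.3 ]
tool-axis shift now [-0.2201 -0.068   0.0059] shift after turning [-0.2201 -0.068   0.0056] rotvec [ 0.0005  0.0014 -0.0002]
```

Both grasps closed to the same 8.8 mm, so capsule 2 is held. I'll take it to the beaker, release it, lift off and then look with the top camera.

```bash
echo '[{"trans":[-0.0367, -0.0113, 0]}, {"trans":[-0.0367, -0.0113, 0]}, {"trans":[-0.0367, -0.0113, 0]}, {"trans":[-0.0367, -0.0113, 0]}, {"trans":[-0.0367, -0.0113, 0]}, {"trans":[-0.0367, -0.0113, 0]}, {"trans":[0, 0, 0.02]}, {"trans":[0, 0, 0.02]}]' > next.json && python3 -m creep next.json
echo '[{"trans":[0, 0, 0.002]}, {}]' > next.json && python3 -m creep next.json
python3 calc.py 0.6466 -0.176 0.0925 1.93
```

```text
time: 11.05
ee_pos: [0.6452, -0.1777, 0.0918]
tool_rot: [-3.138, 0.001, 1.928]
force: [0.2, 0.4, 0.2]
opening: 0.0087
gripper_force: 27.4
time: 11.25
ee_pos: [0.6448, -0.1759, 0.0902]
tool_rot: [-3.137, -0.001, 1.93]
force: [0.9, 0.7, 0.8]
opening: 0.0092
gripper_force: 27.4
t 11.25 pos [ 0.6448 -0.1759  0.0902] rpy [-3.137e+00 -1.000e-03  1.930e+00] F [0.9 0.7 0.8] open 0.0092 grip 27.4 q [-0.27  0.62  0.22  1.17 -0.    0.95]
tool-axis shift now [-0.0007  0.0017 -0.0023] shift after turning [-0.0007  0.0017 -0.0023] rotvec [-0.0049 -0.0005 -0.    ]
```

```bash
echo '[{}, {}, {}, {"trans":[0, 0, -0.02]}, {"trans":[0, 0, -0.04]}, {"trans":[0, -0.03, -0.03]}, {"trans":[0, -0.04, -0.02]}, {"trans":[0, -0.04, 0]}]' > next.json && python3 -m creep next.json 0.024 25
python3 - <<'E'
from h import *
from bench import robot
o=[]
for n in("top","scene"):
    c=robot.read_camera(n); pickle.dump(c,open(n+"2.pkl","wb")); o.append(c["pixels"][:,:,::-1])
a=cv2.resize(o[0][100:260,160:430],None,fx=2.9,fy=2.9,interpolation=cv2.INTER_CUBIC)
b=cv2.resize(o[1][140:215,220:330],None,fx=1.8,fy=1.8,interpolation=cv2.INTER_CUBIC)
w=np.zeros((600,800,3),np.uint8); w[:464,:783]=a; w[465:600,:198]=b; cv2.imwrite("pics/mid.png",w)
E
python3 calc.py 0.507 0.329 0.15 1.711
```

```text
time: 12.05
ee_pos: [0.5429, -0.2153, 0.204]
tool_rot: [-3.141, 0.004, 1.931]
force: [0.5, -1.6, 0.6]
opening: 0.0239
gripper_force: 0.0
t 12.15 pos [ 0.5393 -0.2159  0.2023] rpy [-3.138e+00  1.000e-03  1.928e+00] F [-0.  -0.2  0.1] open 0.024 grip 0.0 q [-0.38  0.39  0.13  1.32 -0.    0.84]
tool-axis shift now [0.5219 0.1603 0.0511] shift after turning [0.5441 0.0442 0.0523] rotvec [-0.0038  0.0015  0.2166]
```

View pics/mid.png

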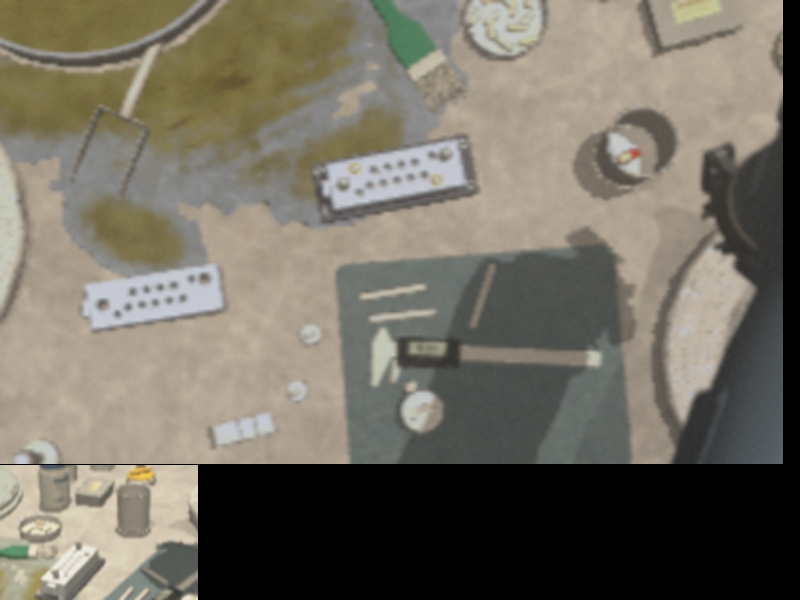

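The top view shows both capsules in the upright beaker, at crop (627,155), and a clear joint face. Next I'll refine the poses of the two halves.

```bash
cat > fit.py <<'E'
from h import *
from scipy.ndimage import grey_closing
res={}
for fr in("0","2"):
    T=pickle.load(open(f"top{fr}.pkl","rb")); im=T["pixels"].astype(float)
    for n,p,z in(("low",[.629,.073,.167],.038),("up",[.5085,.329,.143],.03)):
        p=np.array(p); q=proj(T,[[p[0],p[1],z]])[0]; yy,xx=np.mgrid[0:420,0:560]; near=np.hypot(xx-q[0],yy-q[1])
        g=im[...,2]-.35*im[...,0]  # bluish-bright
        ins=near<8; hi=np.percentile(g[ins],80); lo=np.percentile(g[(near>30)&(near<45)],50) if n=="up" else np.percentile(g[(near<30)],4)
        m=np.clip((g-lo)/(hi-lo),0,1); m[m<.25]=0
        b=(m>.5).astype(np.uint8); b[near>30]=0; k,lab,st,_=cv2.connectedComponentsWithStats(b); keep=cv2.dilate(np.uint8(lab==1+np.argmax(st[1:,4])),np.ones((3,3)))
        m=grey_closing(m*keep,size=(7,7)); r=maskfit(T,m,z,p); print(fr,n,round(m.sum()),np.round(r[0],4),round(r[1],1))
    # dark holes of the upper half: centroids
    def dark(uv,r=3.2):
        yy,xx=np.mgrid[0:420,0:560]; w=(np.hypot(xx-uv[0],yy-uv[1])<r)*np.clip(150-im.mean(2),0,None); return np.array([(w*xx).sum(),(w*yy).sum()])/w.sum()
    h=[dark(dark(u)) for u in((195.4,204.6),(230.4,195.5))]; H=[back(T,u,.03)[:2] for u in h]; d=H[0]-H[1]
    yaw=np.arctan2(d[1],d[0])-np.arctan2(110,-10); mid=(H[0]+H[1])/2
    c,s=np.cos(yaw),np.sin(yaw); print("holes",np.round(h,2).tolist(),"dist",np.hypot(*d),"yaw",yaw,"centre",mid-np.array([c*.005,s*.005]))
    # lift pins (yellowish) and dowels (dark) of lower half
    def yel(uv,r=3):
        yy,xx=np.mgrid[0:420,0:560]; w=(np.hypot(xx-uv[0],yy-uv[1])<r)*np.clip(im[...,0]-im[...,2]+5,0,None); return np.array([(w*xx).sum(),(w*yy).sum()])/w.sum()
    pa=proj(T,place([.629,.073,.167],[[.014,.041,.043],[-.014,-.041,.043]])); h=[yel(yel(u)) for u in pa]; H=[back(T,u,.043)[:2] for u in h]; d=H[0]-H[1]
    print("pins",np.round(h,2).tolist(),"dist",np.hypot(*d),"(0.0866) yaw",np.arctan2(d[1],d[0])-np.arctan2(82,28),"centre",(H[0]+H[1])/2)
E
python3 fit.py
```

```text
0 low 800 [0.6304 0.073  0.1733] 22.4
0 up 712 [0.509  0.3302 0.1326] 10.6
holes [[194.75, 204.32], [230.04, 195.27]] dist 0.11079917540674043 yaw 0.13697585589997296 centre [0.50988027 0.33022372]
pins [[281.83, 157.62], [310.08, 161.66]] dist 0.08651834786841024 (0.0866) yaw 0.16145455803645214 centre [0.62966684 0.07375784]
2 low 801 [0.6305 0.073  0.1723] 21.9
2 up 712 [0.5088 0.3304 0.1407] 11.2
holes [[194.8, 204.26], [229.99, 195.22]] dist 0.11051396588847047 yaw 0.13731641013189688 centre [0.51005303 0.33021893]
pins [[281.8, 157.62], [310.07, 161.66]] dist 0.0866008100197208 (0.0866) yaw 0.16168086044309482 centre [0.62967311 0.07381629]
```

```bash
echo '[{"r":[0, 0, 0.11]}, {"r":[0, 0, 0.11]}, {"trans":[0.0454, 0.0037, 0]}, {"trans":[0.0454, 0.0037, 0]}, {"trans":[0.0454, 0.0037, 0]}, {"trans":[0.0454, 0.0037, 0]}, {"trans":[0.0454, 0.0037, 0]}, {"trans":[0.0454, 0.0037, 0]}]' > next.json && python3 -m creep next.json 0.075 100 >/dev/null
echo '[{"trans":[0.0454, 0.0037, 0.01]}, {"trans":[0.0454, 0.0037, 0.01]}, {"trans":[0.0454, 0.0037, 0.01]}, {"trans":[0.0454, 0.0037, 0.01]}, {"trans":[0.0454, 0.0037, 0.01]}, {"trans":[0.0454, 0.0037, 0.02]}, {"trans":[0, 0, 0.04]}, {}]' > next.json && python3 -m creep next.json
echo '[{}]' > next.json && python3 -m creep next.json >/dev/null
python3 calc.py 0.5095 0.3302 0.007 1.709
```

```text
time: 13.75
ee_pos: [0.5079, 0.3308, 0.0855]
tool_rot: [-3.131, 0.004, 1.712]
force: [-0.9, -1.0, -0.3]
opening: 0.0752
gripper_force: 0.0
t 13.85 pos [0.5104 0.3305 0.0906] rpy [-3.137e+00  2.000e-03  1.710e+00] F [0.5 0.8 0.6] open 0.0747 grip 0.0 q [0.57 0.5  0.01 1.09 0.   2.01]
tool-axis shift now [-0.0001 -0.0005  0.0836] shift after turning [-0.0002 -0.0009  0.0836] rotvec [-0.0049  0.0017  0.0008]
```

```bash
echo '[{"trans":[0, -0.0005, 0.02], "r":[0.004, 0, 0]}, {"trans":[0, 0, 0.02]}, {"trans":[0, 0, 0.015]}, {"trans":[0, 0, 0.01]}, {"trans":[0, 0, 0.008]}, {"trans":[0, 0, 0.006]}, {"trans":[0, 0, 0.003]}, {}]' > next.json && python3 -m creep next.json
python3 calc.py 0.5095 0.3302 0.008 1.709
```

```text
time: 14.65
ee_pos: [0.5097, 0.3306, 0.0082]
tool_rot: [-3.134, 0.001, 1.71]
force: [-0.5, -0.3, -0.4]
opening: 0.0748
gripper_force: 0.0
t 14.65 pos [0.5097 0.3306 0.0082] rpy [-3.134e+00  1.000e-03  1.710e+00] F [-0.5 -0.3 -0.4] open 0.0748 grip 0.0 q [ 0.57  0.57 -0.1   0.91  0.    2.01]
tool-axis shift now [-0.0004 -0.0002  0.0002] shift after turning [-0.0004 -0.0002  0.0002] rotvec [-0.0078  0.001   0.0007]
```

```bash
echo '[{"r":[-0.008, 0, 0]}, {}, {}]' > next.json && python3 -m creep next.json
echo '[{}, {}, {}, {}, {}, {}]' > next.json && python3 -m creep next.json 0.04 40
echo '[{}, {}, {}]' > next.json && python3 -m creep next.json 0.04 110
python3 calc.py 0.5095 0.3302 0.008 1.709
```

```text
time: 14.95
ee_pos: [0.5097, 0.3308, 0.0084]
tool_rot: [3.141, 0.001, 1.71]
force: [0.0, 0.4, -0.7]
opening: 0.0747
gripper_force: 0.0
time: 15.55
ee_pos: [0.5092, 0.3306, 0.0083]
tool_rot: [-3.141, 0.001, 1.71]
force: [-3.6, -1.1, 6.0]
opening: 0.0472
gripper_force: 41.8
time: 15.85
ee_pos: [0.5095, 0.3307, 0.0087]
tool_rot: [3.141, 0.001, 1.71]
force: [-4.6, -1.7, 11.7]
opening: 0.0458
gripper_force: 114.3
t 15.85 pos [0.5095 0.3307 0.0087] rpy [3.141e+00 1.000e-03 1.710e+00] F [-4.6 -1.7 11.7] open 0.0458 grip 114.3 q [ 0.58  0.56 -0.11  0.9  -0.    2.01]
tool-axis shift now [-0.0005 -0.      0.0007] shift after turning [-0.0005 -0.      0.0007] rotvec [0.0001 0.0007 0.0009]
```

```bash
echo '[{"trans":[0, 0, -0.005]}, {"trans":[0, 0, -0.01]}, {"trans":[0, 0, -0.02]}, {"trans":[0, 0, -0.03]}, {"trans":[0, 0, -0.03]}, {"trans":[0, 0, -0.01]}, {"r":[0, 0, -0.026]}, {}]' > next.json && python3 -m creep next.json
python3 calc.py 0.6296 0.0742 0.11 1.735
```

```text
time: 16.65
ee_pos: [0.5091, 0.3304, 0.1118]
tool_rot: [-3.14, 0.002, 1.737]
force: [-1.2, 0.4, -6.6]
opening: 0.0459
gripper_force: 113.9
t 16.65 pos [0.5091 0.3304 0.1118] rpy [-3.140e+00  2.000e-03  1.737e+00] F [-1.2  0.4 -6.6] open 0.0459 grip 113.9 q [ 0.58  0.48  0.04  1.13 -0.    1.98]
tool-axis shift now [-0.2726  0.0763  0.0021] shift after turning [-0.2725  0.077   0.0018] rotvec [-0.0012  0.0016  0.0023]
```

```bash
echo '[{"trans":[-0.03, 0.0086, 0]}, {"trans":[-0.04, 0.011, 0]}, {"trans":[-0.04, 0.011, 0]}, {"trans":[-0.04, 0.011, 0]}, {"trans":[-0.04, 0.011, 0]}, {"trans":[-0.04, 0.0115, 0]}, {"trans":[-0.03, 0.0086, 0]}, {"trans":[-0.0125, 0.0036, 0]}]' > next.json && python3 -m creep next.json >/dev/null
echo '[{}, {"trans":[0, 0, 0.01]}, {"trans":[0, 0, 0.01]}, {}, {}]' > next.json && python3 -m creep next.json
python3 calc.py 0.6296 0.0742 0.07 1.735
python3 - <<'E'
from h import *
from bench import robot
o=[]
for n in("scene","top"):
    c=robot.read_camera(n); pickle.dump(c,open(n+"3.pkl","wb")); im=c["pixels"][:,:,::-1]
    q=proj(c,[[.63,.074,.06]])[0].astype(int); print(n,q-[33,40]); o.append(cv2.resize(im[q[1]-40:q[1]+40,q[0]-33:q[0]+33],None,fx=6,fy=6,interpolation=cv2.INTER_CUBIC))
cv2.imwrite("pics/above.png",np.hstack(o))
E
```

```text
time: 17.95
ee_pos: [0.629, 0.0752, 0.0928]
tool_rot: [-3.141, 0.001, 1.737]
force: [0.6, -0.2, -5.0]
opening: 0.046
gripper_force: 113.7
t 17.95 pos [0.629  0.0752 0.0928] rpy [-3.141e+00  1.000e-03  1.737e+00] F [ 0.6 -0.2 -5. ] open 0.046 grip 113.7 q [ 0.12  0.54  0.09  1.12 -0.    1.52]
tool-axis shift now [-0.0011  0.0005  0.0228] shift after turning [-0.0011  0.0004  0.0228] rotvec [-0.001   0.0009  0.0018]
scene [223 148]
top [263 118]
```

View pics/above.png

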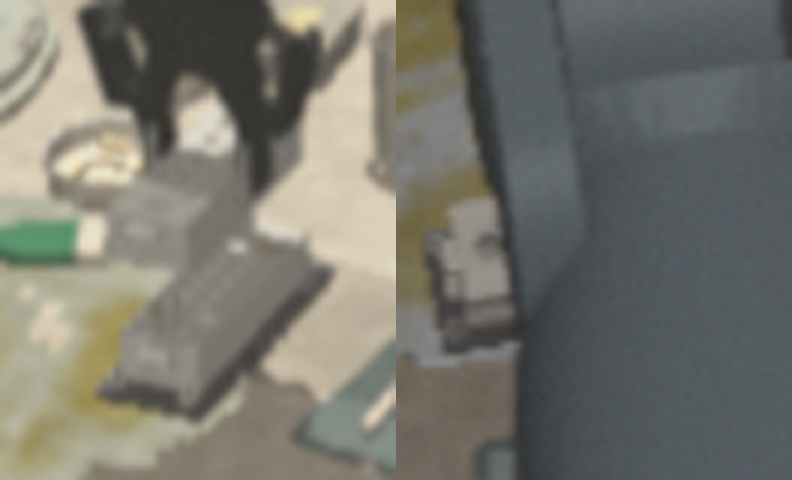

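The upper half is held level above the lower one: near end at crop (150,210), lower half's near end at (150,340), lugs on the same side. I'll correct the small offset, then descend in short steps and check the force.

```bash
echo '[{"trans":[-0.0011, 0.0004, 0.01], "r":[0, 0, 0.002]}, {"trans":[0, 0, 0.01]}, {"trans":[0, 0, 0.004]}, {}, {}]' > next.json && python3 -m creep next.json
python3 calc.py 0.6296 0.0742 0.062 1.735
echo '[{"trans":[0, 0, 0.002]}, {"trans":[0, 0, 0.002]}, {}]' > next.json && python3 -m creep next.json
python3 calc.py 0.6296 0.0742 0.062 1.735
```

```text
time: 18.55
ee_pos: [0.6302, 0.0734, 0.0693]
tool_rot: [-3.142, 0.001, 1.734]
force: [0.2, -0.4, -5.3]
opening: 0.0459
gripper_force: 113.8
t 18.55 pos [0.6302 0.0734 0.0693] rpy [-3.142e+00  1.000e-03  1.734e+00] F [ 0.2 -0.4 -5.3] open 0.0459 grip 113.8 q [ 0.12  0.56  0.06  1.07 -0.    1.52]
tool-axis shift now [ 0.0009 -0.0004  0.0073] shift after turning [ 0.0009 -0.0004  0.0073] rotvec [-0.      0.001  -0.0013]
time: 18.85
ee_pos: [0.6301, 0.0734, 0.0651]
tool_rot: [-3.141, 0.001, 1.734]
force: [-0.5, -0.4, -3.9]
opening: 0.0455
gripper_force: 113.8
t 18.85 pos [0.6301 0.0734 0.0651] rpy [-3.141e+00  1.000e-03  1.734e+00] F [-0.5 -0.4 -3.9] open 0.0455 grip 113.8 q [ 0.12  0.56  0.05  1.06 -0.    1.52]
tool-axis shift now [ 0.0009 -0.0004  0.0031] shift after turning [ 0.0009 -0.0004  0.0031] rotvec [-0.0001  0.001  -0.0012]
```

```bash
echo '[{"trans":[0.0009, -0.0004, 0], "r":[0, 0, -0.001]}, {"trans":[0, 0, 0.0015]}, {}]' > next.json && python3 -m creep next.json
echo '[{"trans":[0, 0, 0.0015]}, {}]' > next.json && python3 -m creep next.json
echo '[{"trans":[0, 0, 0.0015]}, {}]' > next.json && python3 -m creep next.json
python3 calc.py 0.6296 0.0742 0.0467 1.735; python3 -c "
from bench import robot;print(robot.state()['moment'])"
```

```text
time: 19.15
ee_pos: [0.6295, 0.0743, 0.0637]
tool_rot: [-3.142, 0.001, 1.735]
force: [0.0, -0.5, -5.2]
opening: 0.046
gripper_force: 113.8
time: 19.35
ee_pos: [0.6295, 0.0742, 0.0621]
tool_rot: [-3.141, 0.001, 1.735]
force: [0.4, 0.1, -6.3]
opening: 0.0457
gripper_force: 113.8
time: 19.55
ee_pos: [0.6294, 0.0743, 0.0607]
tool_rot: [-3.141, 0.001, 1.735]
force: [-2.0, -0.2, -5.0]
opening: 0.0462
gripper_force: 114.0
t 19.55 pos [0.6294 0.0743 0.0607] rpy [-3.141e+00  1.000e-03  1.735e+00] F [-2.  -0.2 -5. ] open 0.0462 grip 114.0 q [ 0.12  0.56  0.04  1.05 -0.    1.52]
tool-axis shift now [-0.0001  0.0001  0.014 ] shift after turning [-0.0001  0.0001  0.014 ] rotvec [-0.0003  0.0009 -0.0002]
[0.09036672 0.25114755 0.03210201]
```

```bash
for i in 1 2 3; do :; done
echo '[{"trans":[0, 0, 0.0015]}, {}]' > next.json && python3 -m creep next.json
echo '[{"trans":[0, 0, 0.0015]}, {}]' > next.json && python3 -m creep next.json
echo '[{"trans":[0, 0, 0.0015]}, {}]' > next.json && python3 -m creep next.json
python3 -c "
from bench import robot;print(robot.state()['moment'])"
```

```text
time: 19.75
ee_pos: [0.6292, 0.0743, 0.0594]
tool_rot: [-3.141, 0.001, 1.735]
force: [-5.0, 0.3, 0.0]
opening: 0.0455
gripper_force: 114.8
time: 19.95
ee_pos: [0.6287, 0.0742, 0.0576]
tool_rot: [-3.14, 0.001, 1.735]
force: [-7.6, -0.0, -3.2]
opening: 0.046
gripper_force: 114.1
time: 20.15
ee_pos: [0.6285, 0.0743, 0.0559]
tool_rot: [-3.14, 0.001, 1.735]
force: [-6.7, 0.0, -2.2]
opening: 0.0455
gripper_force: 114.4
[0.15318169 1.55184208 0.19264477]
```

On the dowels now. There is a side force of about 7 N in -x, so I'll shift slightly that way and continue down.

```bash
echo '[{"trans":[0, -0.001, 0]}, {"trans":[0, 0, 0.001]}, {}]' > next.json && python3 -m creep next.json
echo '[{"trans":[0, 0, 0.0015]}, {}]' > next.json && python3 -m creep next.json
echo '[{"trans":[0, 0, 0.0015]}, {}]' > next.json && python3 -m creep next.json
python3 calc.py 0.6285 0.0742 0.0467 1.735; python3 -c "
from bench import robot;print(robot.state()['moment'])"
```

```text
time: 20.45
ee_pos: [0.6284, 0.0741, 0.0552]
tool_rot: [-3.141, 0.001, 1.735]
force: [-4.3, 1.8, -3.6]
opening: 0.0458
gripper_force: 114.1
time: 20.65
ee_pos: [0.6284, 0.0741, 0.0536]
tool_rot: [-3.141, 0.001, 1.735]
force: [-4.9, 1.5, -4.6]
opening: 0.0459
gripper_force: 114.2
time: 20.85
ee_pos: [0.6284, 0.0741, 0.0522]
tool_rot: [-3.141, 0.001, 1.735]
force: [-4.6, 1.6, -3.1]
opening: 0.0458
gripper_force: 114.3
t 20.85 pos [0.6284 0.0741 0.0522] rpy [-3.141e+00  1.000e-03  1.735e+00] F [-4.6  1.6 -3.1] open 0.0458 grip 114.3 q [ 0.12  0.57  0.03  1.03 -0.    1.52]
tool-axis shift now [0.0001 0.0001 0.0055] shift after turning [0.0001 0.0001 0.0055] rotvec [-0.0004  0.0008 -0.0001]
[0.41283254 1.13134644 0.22876408]
```

```bash
echo '[{"trans":[0, -0.0008, 0.0005]}, {"trans":[0, 0, 0.001]}, {}]' > next.json && python3 -m creep next.json
echo '[{"trans":[0, 0, 0.0015]}, {}]' > next.json && python3 -m creep next.json
echo '[{"trans":[0, 0, 0.0015]}, {}]' > next.json && python3 -m creep next.json
echo '[{"trans":[0, 0, 0.001]}, {}]' > next.json && python3 -m creep next.json
```

```text
time: 21.15
ee_pos: [0.6281, 0.0739, 0.0513]
tool_rot: [3.141, 0.001, 1.735]
force: [-4.0, 0.5, 3.6]
opening: 0.0458
gripper_force: 115.0
time: 21.35
ee_pos: [0.6282, 0.0739, 0.0498]
tool_rot: [3.141, 0.001, 1.735]
force: [-5.1, 0.8, 6.8]
opening: 0.0455
gripper_force: 115.2
time: 21.55
ee_pos: [0.6282, 0.0739, 0.0485]
tool_rot: [3.141, 0.001, 1.735]
force: [-6.0, 0.5, 8.9]
opening: 0.0459
gripper_force: 115.5
time: 21.75
ee_pos: [0.6282, 0.0739, 0.0476]
tool_rot: [3.14, 0.001, 1.735]
force: [-6.1, 0.2, 10.0]
opening: 0.0455
gripper_force: 115.7
```

```bash
echo '[{"trans":[0, 0, 0.001]}, {}]' > next.json && python3 -m creep next.json
echo '[{"trans":[0, 0, 0.001]}, {}]' > next.json && python3 -m creep next.json
echo '[{"trans":[0, 0, 0.001]}, {}]' > next.json && python3 -m creep next.json
```

```text
time: 21.95
ee_pos: [0.6282, 0.074, 0.0468]
tool_rot: [3.14, 0.001, 1.735]
force: [-6.6, 1.2, 10.7]
opening: 0.0459
gripper_force: 115.9
time: 22.15
ee_pos: [0.6282, 0.074, 0.0467]
tool_rot: [3.14, 0.001, 1.735]
force: [-12.3, -0.5, 25.7]
opening: 0.046
gripper_force: 117.6
time: 22.35
ee_pos: [0.6283, 0.074, 0.0466]
tool_rot: [3.139, 0.001, 1.735]
force: [-18.3, -0.8, 39.9]
opening: 0.0459
gripper_force: 119.5
```

```bash
echo '[{"trans":[0, -0.001, -0.0005]}, {}, {}, {}, {}]' > next.json && python3 -m creep next.json
python3 - <<'E'
from h import *
from bench import robot
o=[]
c=robot.read_camera("scene"); im=c["pixels"][:,:,::-1]
a=cv2.resize(im[140:240,210:330],None,fx=5,fy=5,interpolation=cv2.INTER_CUBIC); cv2.imwrite("pics/end.png",a)
E
python3 calc.py 0.6285 0.0742 0.0467 1.735
```

```text
time: 22.85
ee_pos: [0.6282, 0.0739, 0.0467]
tool_rot: [3.138, 0.001, 1.735]
force: [-8.4, 0.3, 25.8]
opening: 0.0456
gripper_force: 117.9
t 22.9 pos [0.6282 0.074  0.0467] rpy [3.138e+00 1.000e-03 1.735e+00] F [-9.   1.3 26.9] open 0.0457 grip 117.9 q [ 0.12  0.57  0.01  1.01 -0.    1.52]
tool-axis shift now [0.0002 0.0003 0.    ] shift after turning [0.0002 0.0003 0.    ] rotvec [ 0.0037  0.0012 -0.0002]
```

View pics/end.png

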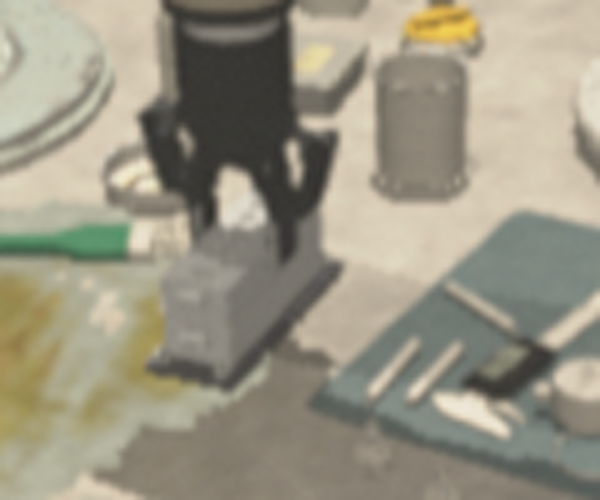

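The pair is closed, with the lugs one above the other at crop (200,300) and the beaker upright at (422,125). I'll level the small tilt left in the tool, then hand in while pressing.

```bash
echo '[{"r":[0.003, 0, 0]}, {}, {}, {}, {}]' > next.json && python3 -m creep next.json
python3 -c "
from bench import robot;print(robot.state()['moment'],robot.state()['force'])"
```

```text
time: 23.4
ee_pos: [0.6282, 0.074, 0.0467]
tool_rot: [3.141, 0.001, 1.735]
force: [-8.4, 0.5, 26.1]
opening: 0.0459
gripper_force: 117.7
[0.03470398 2.11276414 0.07377403] [-8.43161404  0.46611505 26.09527688]
```

Level, steady at 26 N, and at the predicted seated height. Handing in.

```bash
python3 -c "
from bench import robot;print(robot.hand_in())"
```

```text
the job is handed in; nothing more can be done
None
```

Both capsules are in the upright beaker, and the upper half is on its dowels, lug above lug, pressed home with about 26 N still held; I handed in at 23.4 s (no verdict shown), with the thumb screws and tamping rod left alone.

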